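# Check-weigh a carton of reagent packets

### The arm

A 6-joint arm with a two-finger parallel gripper is mounted at the origin on a cart in front of the work surface, level with it; the furniture and walls round the work are solid. World frame = base frame: x ahead of the robot, y to its left, z up, the work surface at z = 0. Lengths are in m, angles in rad, forces in N, time in s.
With the tool pointing down it reaches from about 0.425 to 0.95 m from the base axis. Payload 3.5 kg.
Tool frame: the origin (TCP) lies midway between the tips of the shut fingers; the grasp point (between the pads) lies grasp_offset behind it (grasp_offset is the distance from the TCP to the grasp point, in m); z points along the fingers, y is the direction in which the jaws open and shut (so a half turn about z gives the same grasp; the last joint's range is limited). The gripper opens to 85 mm and grips with 20 to 120 N. Pads are 22 mm wide; open, the fingers measure 114 mm over their backs; the gripper's body (76 mm by 85 mm) begins 54 mm behind the grasp point. The pads swing forward as they close: fully open they stand 13 mm farther back than shut.
Start: joints at [-1.294, 0.286, 1.577, -0, 1.279, -0.15], TCP at [0.279, -0.614, 0.231] pointing down, gripper open.
Joint ranges: [-2.77, 2.77], [-0.9, 2.22], [0.21, 2.48], [-1.53, 4.67], [0.24, 2.81], [-2.84, 2.84]. Speed limits (rad/s): [2.79, 2.79, 3.14, 3.14, 3.14, 3.14].

### API

Orientations are given as a unit quaternion [x, y, z, w].
In Python, from plant import * gives the robot as it stands.
- The arm moves only by the tool jog_arm, never from a script. Its argument "targets" is text: rows parted by semicolons, each of 7 numbers parted by spaces: the shift along the world's x, y, z in mm, then the turn, a rotation vector about the world's x, y, z in degrees, then the gripper's target within -1 to 1 (fully open at 1, half-way at 0, shut at -1). A call has 1 to 10 rows; each row shifts and turns the pose as measured when the row begins; what a row does not reach is not made up. A row lasts 1/12 s, in which the tool goes at most 41.7 mm and 7.16 degrees, less where a joint would pass 70% of its speed; a pose out of reach is approached as far as the arm can. A call with a gripper value outside its range is refused whole. The fingers move at their own pace and stop on an object; "force" is the grip in N (left out, the last holds). Time passes only in rows, so rows that do not move let the fingers close. It gives the time, the measured TCP pose, the force and the opening at its end, in the units of the state.
- get_state(): the state, without advancing time (a new reading comes with each control period).
- read_camera(name): name is "scene" or "top" or "wrist"; returns a dict with "pixels" (384x512x3 uint8, blue, green, red), "mtx" (3x3 intrinsics, pixels), "world_from_camera" (4x4, takes a point from camera to world coordinates). Camera axes: x right, y up, looking along -z (the intrinsics and any distortion apply to the point x, -y, -z); pixel columns grow to the right and rows downward; lengths in m; the calibration is good to about 2 mm. A picture is of the moment at which its call begins. There is no depth.
- sign_off(): hands the job in, once; it reports no verdict.
Trained networks look in a picture, given as the dict that the camera call returned (one of the last four; its "shot" number tells which), for a name from the list of things; names that differ only in an ending like _2 or _b are one class to them, and where a whole thing is asked for, a point or a joint stands for the part that bears it (a point fixed in the world has none). Each returns a list of dicts, best first, with "p" (0 to 1); they miss things now and then, are a little off and sometimes report something else, mostly with a low value. They report only what shows in the picture. A call takes as long as a camera call.
- spot_in(target, picture): "uv" ([column, row] in pixels, amid what is visible of it).
- silhouettes(target, picture): "mask" (384x512 bool, what is visible of it) and "uv" ([column, row] in pixels, amid what is visible of it).
- mark_of(target, picture): "uv" ([column, row] in pixels: a listed point, or the origin of a listed thing).
The state is a dict: "time": time; "qpos": joint angles; "dq": joint speeds; "joint_efforts": joint torques, N m; "eef_pos": TCP position; "tcp_rot": TCP orientation; "contact_force": force on the tool from outside, world axes, zero at the start; "wrist_torque": the same for the moment, N m; "opening": opening from 0.0 (shut) to 1.0 (fully open).
Only numpy, scipy, OpenCV 4.12 (cv2) and the standard library are available. Lean on these libraries where they do the work, as an engineer would, in place of code of your own. Each camera call takes 0.05 s, during which the arm holds its last target.

### The job

Check-weigh the open carton of reagent packets that waits on the scale's infeed: with the fingertips gently push it along the steel bed and between the two guide rails until its whole base stands on the weigh plate, centred along the lane. Neither the carton nor the robot may touch a rail at any time, for a rubbing carton weighs wrong; only push the carton, do not grip or lift it. Then, with the carton standing free, press the round weigh key all the way down and release it, leaving the other things on the bench as they stand.

Things in the scene. Friction and masses are not known exactly. Their poses are not given: they have to be found in the camera images.
- checkweigher: Bench checkweigher, fixed, 380 mm long. Origin on the worktop under the weigh plate's centre; x axis = push direction along the lane, y axis to the robot's side. Infeed bed: flat steel, top 36 mm above the worktop, x = -293 to -71, y = +-66 mm, no walls; then the weigh plate. Key panel beside the plate: x = +-65, y = 68 to 144 mm, 30 mm high, its display window 37 mm high (x = -14 to 54 mm).
- rail_near: Guide rail on the robot's side: fixed 6 mm bar, frame = the checkweigher's. Along x from -98 to 74 mm, axis at y = 44 mm, inner side y = 41 mm, top 48 mm above the worktop (12 mm above the bed); flares out to y = 58 mm at x = -122 mm. Bracket posts at x = -88 and 72 mm, y = 56 mm, 15 mm above the bed, their clamp knobs reach y = 68 mm.
- rail_far: The guide rail on the far side, the mirror image of rail_near (inner side at y = -41 mm of the checkweigher). The lane between the rails is 82 mm wide.
- plate_centre (a point): Centre of the top of the weigh plate, a metal plate 135 mm (along x) by 76 mm (along y); axes as the checkweigher's. Its top lies 0.5 mm below the bed; it sits on a load spring and sinks about 0.7 mm per newton. A 3 mm gap parts it from the bed. There is no stop beyond it.
- carton: Open carton of foil packets, about 120 g: base 93 mm (x = -54 to 39) by 64 mm (y = +-32), walls 33 mm high; an open lid flap leans up and out at the +x end to x = 54 mm, 58 mm high (no solid: do not push on it). Origin at the underside. Starts on the infeed bed before the rails, +x end towards the lane, up to 20 mm off centre and 0.3 rad askew.
- carton_base (a point): Centre of the carton's base on its underside (axes as the carton's).
- weigh_key (a joint): Travel of the weigh key in m: 0 up, 0.005 fully down; a spring returns it; about 4 N holds it fully down. It goes straight down.
- weigh_key_top (a point): Centre of the top of the weigh key: round, 24 mm across, standing 9 mm proud of its 40 mm collar; about 50 mm above the worktop, on the key panel.
- cell_a: Bystander: open square glass sample cell, 28 x 28 x 66 mm, standing by the bed; origin at its underside.
- cell_b: Bystander: another such sample cell; origin at its underside.
- sample_bottle: Bystander: wide-mouth white bottle, 71 mm across, 148 mm tall; origin at its underside.
- bottle_cap: Bystander: its white screw cap, 63 mm across, 31 mm high; origin at its underside.
- funnel: Bystander: small funnel standing on its rim, 61 mm across, 58 mm high; origin at its underside.
- snips: Bystander: small snips with red grips, 125 x 46 x 12 mm, lying flat; origin at the underside.
- lab_marker: Bystander: red and white marker pen 135 mm long, lying; origin at the underside.

How it is judged:
On the way, in this order (a step that is already met when the one before it is completed fails the run):
1. the carton stands free, wholly on the weigh plate, clear of the fingers and at rest (x of carton_base in the frame of plate_centre between -0.019 and 0.019 m and contact force between carton and weigh_plate above 0.4 N and contact force between carton and the arm below 0.05 N and contact force between carton and the fingers below 0.05 N and linear speed of carton below 0.01 m/s), for 0.3 s.
2. the weigh key is pressed fully down (value of joint weigh_key above 0.004 m), for 0.04 s.
3. the weigh key is released (value of joint weigh_key below 0.0015 m), for 0.1 s.
At the end, for the whole second after the job is handed in: The carton stands upright and at rest on the weigh plate, its base centre within 19 mm of the plate's centre along the lane and 10 mm across it, square to the lane within 0.2 rad, touching neither rail, and the weigh key has been pressed down (at least 4 of its 5 mm) and is up again (x of carton_base in the frame of plate_centre between -0.019 and 0.019 m and y of carton_base in the frame of plate_centre between -0.01 and 0.01 m and angle between the x axis of carton and the x axis of checkweigher, either way round below 0.2 rad and angle between carton's own z axis and vertical below 0.05 rad and contact force between carton and weigh_plate above 0.4 N and linear speed of carton below 0.01 m/s and value of joint weigh_key below 0.0015 m).
It fails at once if something touches a guide rail (contact force between any of rail_near, rail_far and anything else above 0.05 N).
It fails at once if the carton is lifted or tipped (height (world z) of carton_base above 0.043 m or height (world z) of carton_base below 0.025 m or angle between carton's own z axis and vertical above 0.15 rad).
It fails at once if the carton is gripped or shoved hard (more than 10 N from the fingers) (contact force between carton and the fingers above 10 N).
It fails at once if the weigh key is pressed while the carton is not on the weigh plate or is being touched (value of joint weigh_key above 0.0025 m and (x of carton_base in the frame of plate_centre below -0.021 m or x of carton_base in the frame of plate_centre above 0.021 m or contact force between carton and the arm above 0.05 N or contact force between carton and the fingers above 0.05 N)).
It fails at once if a bystander is disturbed (moved more than 20 mm) (distance of any of cell_a, cell_b, sample_bottle, bottle_cap, funnel, snips, lab_marker from where it was at the start of the episode above 0.02 m).
It also fails if it takes over 67 s, if anything falls off the work surface, if the arm or the gripper's body presses on something with over 40 N, if the wrist force passes 120 N, or if a joint passes its speed limit or range.

## Working session

There is one attempt and no reset: what is moved stays moved. The work goes in short steps, Python scripts to look and compute and a tool call to move; the robot and the scene stay as the last step left them, time stands still between calls to the robot, and variables do not carry over. Pictures are saved under pics/ and viewed, and the job is handed in when it is done.

Besides the shell and the picture viewer there is one more tool, called after "Request:" in YAML: its name, and indented under it one key for each argument. jog_arm: Moves the arm, as the interface text tells. Its arguments: {"type":"object","properties":{"targets":{"type":"string"},"force":{"type":"number"}},"required":["targets"]}

```bash
mkdir -p pics; ls; cat > h.py <<'E'
from plant import *
import numpy as np, cv2
def ray(pic,uv):
    K=np.array(pic["mtx"]);T=np.array(pic["world_from_camera"])
    d=np.linalg.inv(K)@np.array([uv[0],uv[1],1.0]); d=np.array([d[0],-d[1],-d[2]])
    return T[:3,3],T[:3,:3]@d
def onz(pic,uv,z):
    o,d=ray(pic,uv); return o+d*(z-o[2])/d[2]
def proj(pic,p):
    K=np.array(pic["mtx"]);T=np.linalg.inv(np.array(pic["world_from_camera"]))
    q=T[:3,:3]@np.array(p)+T[:3,3]; q=K@np.array([q[0],-q[1],-q[2]]); return q[:2]/q[2]
def save(pic,n,s=1.5): cv2.imwrite("pics/"+n,cv2.resize(pic["pixels"],None,fx=s,fy=s,interpolation=cv2.INTER_CUBIC))
E
python3 - <<'E'
from h import *
s=get_state(); print({k:np.round(v,4).tolist() for k,v in s.items()})
import plant; print([n for n in dir(plant) if not n.startswith('_')])
for c in ["scene","top","wrist"]:
    p=read_camera(c); save(p,c+"0.png"); print(c,p.keys(),np.round(p["world_from_camera"],3).tolist(),np.round(p["mtx"],1).tolist())
    for n in ["plate_centre","carton_base","carton","weigh_key_top","checkweigher"]:
        print(n,[(np.round(r["uv"],1).tolist(),round(r["p"],2)) for r in mark_of(n,p)[:3]])
E
```

```text
pics
{'time': 0.0, 'qpos': [-1.294, 0.2872, 1.5782, 0.0, 1.2786, -0.15], 'dq': [-0.0, -0.0008, -0.0, -0.0004, -0.0007, 0.0001], 'joint_efforts': [0.0011, -40.5977, -29.2627, -0.0001, 0.0057, 0.0], 'eef_pos': [0.2793, -0.6138, 0.2299], 'tcp_rot': [0.9773, 0.2118, -0.0001, -0.0012], 'contact_force': [0.3482, 0.5104, 0.4718], 'wrist_torque': [-0.0345, -0.0092, -0.0014], 'opening': 0.9997}
['Unreachable', 'get_state', 'grasp_offset', 'mark_of', 'read_camera', 'sign_off', 'silhouettes', 'spot_in']
scene dict_keys(['pixels', 'mtx', 'world_from_camera', 'shot']) [[-0.787, 0.367, -0.496, -0.078], [-0.617, -0.457, 0.641, 0.495], [0.009, 0.81, 0.586, 0.711], [0.0, 0.0, 0.0, 1.0]] [[413.2, 0.0, 248.7], [0.0, 413.2, 193.3], [0.0, 0.0, 1.0]]
plate_centre [([138.9, 252.5], 0.58)]
carton_base [([179.9, 269.2], 0.74), ([215.2, 215.7], 0.69)]
carton [([211.3, 216.8], 0.87)]
weigh_key_top [([182.0, 272.4], 0.5)]
checkweigher []
top dict_keys(['pixels', 'mtx', 'world_from_camera', 'shot']) [[-0.024, 0.999, -0.039, 0.405], [-0.999, -0.025, -0.024, -0.216], [-0.025, 0.038, 0.999, 1.21], [0.0, 0.0, 0.0, 1.0]] [[429.5, 0.0, 256.2], [0.0, 429.5, 185.4], [0.0, 0.0, 1.0]]
plate_centre [([148.4, 155.5], 0.8), ([321.0, 212.1], 0.16)]
carton_base [([223.2, 169.2], 0.63)]
carton [([219.4, 168.2], 0.94), ([268.8, 220.5], 0.55)]
weigh_key_top [([152.5, 198.7], 0.42)]
checkweigher [([153.8, 161.1], 0.79)]
wrist dict_keys(['pixels', 'mtx', 'world_from_camera', 'shot']) [[0.414, 0.872, 0.26, 0.346], [-0.91, 0.397, 0.119, -0.584], [0.001, -0.286, 0.958, 0.374], [0.0, 0.0, 0.0, 1.0]] [[291.5, 0.0, 257.0], [0.0, 291.5, 193.3], [0.0, 0.0, 1.0]]
plate_centre []
carton_base []
carton []
weigh_key_top []
checkweigher []
```

View pics/scene0.png

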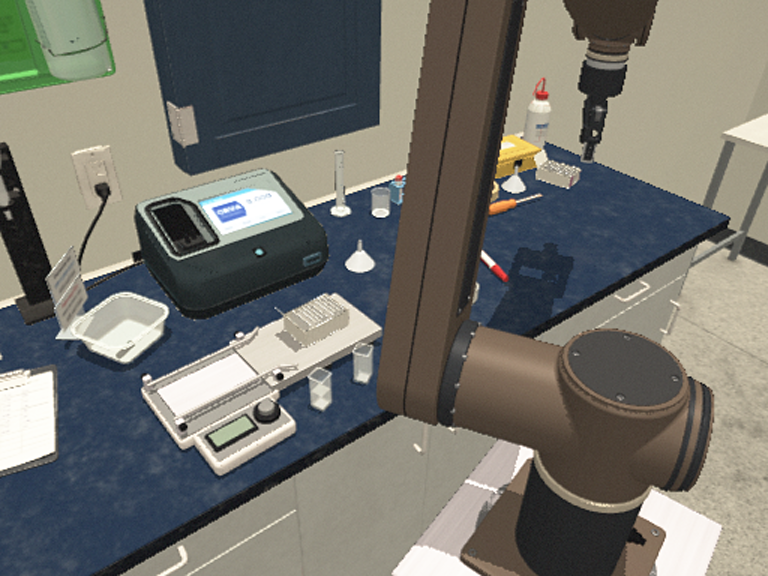

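View pics/top0.png

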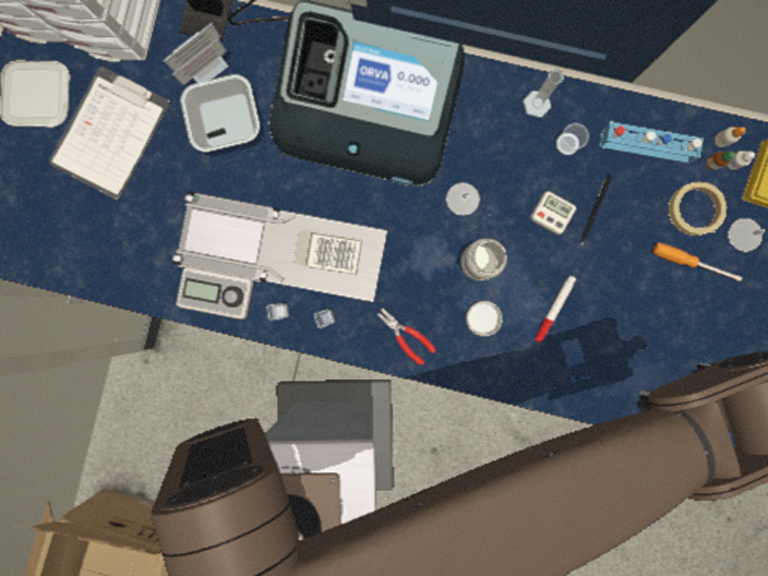

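```bash
python3 - <<'E'
from h import *
p=read_camera("top")
c=p["pixels"][120:220,110:270]; cv2.imwrite("pics/topcrop.png",cv2.resize(c,None,fx=5,fy=5,interpolation=cv2.INTER_CUBIC))
for n,z in [("plate_centre",.0355),("carton_base",.036),("carton",.036),("weigh_key_top",.05),("checkweigher",0),("cell_a",0),("snips",0)]:
    for f in (mark_of,spot_in):
        print(n,f.__name__,[(np.round(r["uv"],1).tolist(),round(r["p"],2),np.round(onz(p,r["uv"],z),4).tolist()) for r in f(n,p)[:2]])
for n in ["carton","checkweigher","rail_near","rail_far"]:
  for r in silhouettes(n,p)[:1]:
    m=r["mask"].astype(np.uint8); cs,_=cv2.findContours(m,0,2); k=max(cs,key=cv2.contourArea); b=cv2.minAreaRect(k); print(n,r["p"],m.sum(),np.round(cv2.boxPoints(b),1).tolist())
q=read_camera("scene"); c=q["pixels"][180:330,80:270]; cv2.imwrite("pics/scenecrop.png",cv2.resize(c,None,fx=4,fy=4,interpolation=cv2.INTER_CUBIC))
E
```

```text
plate_centre call [([147.9, 156.6], 0.86, [0.5381, 0.1086, 0.0355])]
plate_centre call [([147.2, 157.3], 0.77, [0.5363, 0.1106, 0.0355]), ([216.9, 168.3], 0.52, [0.5008, -0.0816, 0.0355])]
carton_base call [([223.8, 168.3], 0.7, [0.5003, -0.1007, 0.036]), ([320.7, 211.1], 0.18, [0.3768, -0.3621, 0.036])]
carton_base call [([218.7, 167.0], 0.89, [0.5042, -0.0867, 0.036])]
carton call [([220.1, 170.9], 0.86, [0.4934, -0.0903, 0.036])]
carton call [([215.1, 170.1], 0.71, [0.4959, -0.0766, 0.036])]
weigh_key_top call []
weigh_key_top call [([155.1, 198.2], 0.37, [0.4227, 0.0866, 0.05])]
checkweigher call [([154.5, 161.8], 0.89, [0.5268, 0.0998, 0.0])]
checkweigher call []
cell_a call [([184.4, 207.7], 0.51, [0.3945, 0.0168, 0.0])]
cell_a call [([216.6, 214.2], 0.7, [0.3741, -0.074, 0.0]), ([180.2, 207.3], 0.61, [0.396, 0.0287, 0.0])]
snips call [([267.6, 221.4], 0.81, [0.3505, -0.2171, 0.0])]
snips call [([269.7, 220.2], 0.63, [0.3538, -0.2231, 0.0])]
carton 0.73 967 [[195.5, 176.39999389648438], [198.8000030517578, 153.39999389648438], [241.60000610351562, 159.5], [238.39999389648438, 182.5]]
checkweigher 0.88 6888 [[109.5999984741211, 203.1999969482422], [124.5999984741211, 126.9000015258789], [258.5, 153.1999969482422], [243.5, 229.5]]
rail_near 0.6 357 [[298.0, 122.0], [319.0, 122.0], [319.0, 142.0], [298.0, 142.0]]
rail_far 0.47 288 [[122.5, 138.0], [124.5, 127.19999694824219], [196.8000030517578, 140.3000030517578], [194.89999389648438, 151.1999969482422]]
```

View pics/topcrop.png

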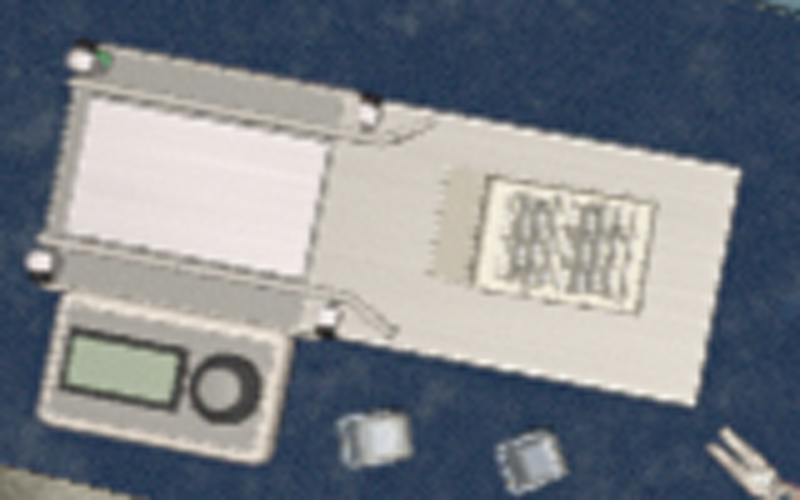

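View pics/scenecrop.png

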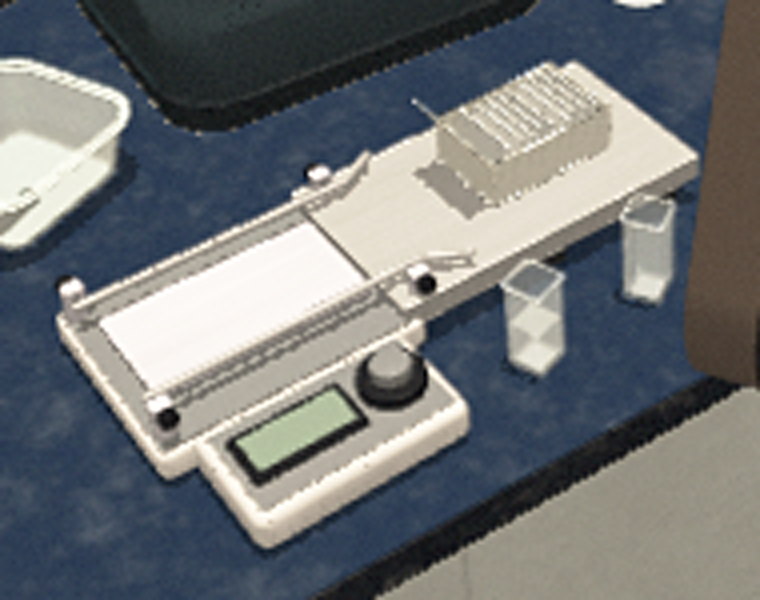

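```bash
cat > fit.py <<'E'
from h import *
from scipy.optimize import least_squares
top=read_camera("top"); sc=read_camera("scene")
def cp(u,o,s): return (np.array(u)+.5)/s-.5+np.array(o)
T=lambda u:cp(u,(110,120),5); S=lambda u:cp(u,(80,180),4)
def pts(q,P):
    c,s=np.cos(q[2]),np.sin(q[2]); P=np.array(P,float); return np.c_[q[0]+c*P[:,0]-s*P[:,1],q[1]+s*P[:,0]+c*P[:,1],P[:,2]]
def fit(obs,q0):
    P=[o[2] for o in obs]
    f=lambda q:np.concatenate([proj(o[0],w)-o[1] for o,w in zip(obs,pts(q,P))])
    r=least_squares(f,q0,loss='soft_l1'); return r.x,r.fun.reshape(-1,2)
cwT=[(top,T(u),x) for u,x in [((740,169),(-.293,-.066,.036)),((694,405),(-.293,.066,.036)),((90,97),(.0675,-.038,.0355)),((333,145),(-.0675,-.038,.0355)),((305,275),(-.0675,.038,.0355)),((435,120),(-.122,-.058,.045)),((395,332),(-.122,.058,.045))]]
cwS=[(sc,S(u),x) for u,x in [((577,62),(-.293,-.066,.036)),((697,158),(-.293,.066,.036)),((303,213),(-.0695,-.038,.036)),((370,275),(-.0695,.034,.036)),((100,325),(.0675,-.038,.0355)),((370,155),(-.122,-.058,.046)),((474,255),(-.122,.058,.046))]]
caT=[(top,T(u),x) for u,x in [((490,175),(.039,-.032,.069)),((655,200),(-.054,-.032,.069)),((640,313),(-.054,.032,.069)),((473,287),(.039,.032,.069))]]
caS=[(sc,S(u),x) for u,x in [((440,135),(.039,-.032,.069)),((487,162),(.039,.032,.069)),((608,108),(-.054,.032,.069)),((547,65),(-.054,-.032,.069)),((490,208),(.039,.032,.036)),((607,145),(-.054,.032,.036))]]
q0=[.54,.11,1.4]; c0=[.5,-.09,1.4]
for n,o,q in [("cw top",cwT,q0),("cw sc",cwS,q0),("cw both",cwT+cwS,q0),("car top",caT,c0),("car sc",caS,c0),("car both",caT+caS,c0)]:
    x,r=fit(o,q); print(n,np.round(x,4).tolist(),np.round(r,1).tolist())
kt=T((221,382)); ks=S((390,363))
cw,_=fit(cwT+cwS,q0)
A=[];b=[]
for p,u in((top,kt),(sc,ks)):
    w=onz(p,u,.05); d=w[:2]-cw[:2]; c,s=np.cos(cw[2]),np.sin(cw[2]); print("key",w,[c*d[0]+s*d[1],-s*d[0]+c*d[1]])
E
python3 fit.py
```

```text
cw top [0.5371, 0.1046, 1.3558] [[0.5, -0.1], [0.5, -0.0], [0.7, -0.0], [-0.3, -0.6], [-0.1, 0.4], [-0.5, 0.5], [-0.8, -0.2]]
cw sc [0.5393, 0.1071, 1.3578] [[-0.2, -0.1], [0.7, -0.5], [2.0, 1.3], [0.7, 1.8], [-0.6, -1.2], [-0.8, 0.0], [-1.0, -0.6]]
cw both [0.538, 0.1059, 1.357] [[-0.0, -0.5], [0.1, -0.5], [0.2, -0.3], [-0.8, -0.9], [-0.6, 0.1], [-1.1, 0.2], [-1.3, -0.6], [0.5, -0.1], [1.4, -0.5], [2.7, 1.3], [1.4, 1.8], [0.2, -1.2], [-0.1, 0.0], [-0.3, -0.6]]
car top [0.4989, -0.0931, 1.3955] [[-0.4, -0.7], [0.9, -0.5], [0.3, 0.6], [-0.7, 0.6]]
car sc [0.5057, -0.0884, 1.3764] [[-2.8, -4.3], [0.3, 1.4], [0.0, -0.2], [-0.0, -0.8], [0.3, 0.2], [0.4, 0.6]]
car both [0.5023, -0.0903, 1.3858] [[-1.3, -2.0], [-0.0, -1.6], [-0.9, -0.5], [-1.9, -0.8], [-1.3, -4.0], [2.0, 1.6], [1.5, -0.2], [1.2, -0.8], [2.0, 0.4], [1.9, 0.6]]
key [0.42871199 0.09002961 0.05      ] [np.float64(-0.038740701269222425), np.float64(0.10340492155761725)]
key [0.42627016 0.0934498  0.05      ] [np.float64(-0.035916607067830696), np.float64(0.10651695197834568)]
```

Request:
jog_arm:
  targets: "14 30 0 0 0 4 -0.4; 14 30 0 0 0 4 -0.4; 14 30 0 0 0 4 -0.4; 14 30 0 0 0 4 -0.4; 14 30 0 0 0 4 -0.4; 14 30 0 0 0 4 -0.4; 14 30 0 0 0 4 -0.4; 14 30 0 0 0 4 -0.4; 14 30 0 0 0 4 -0.4; 14 30 0 0 0 4 -0.4"

```text
time: 2.83
eef_pos: [0.4192, -0.3076, 0.2313]
tcp_rot: [0.84, 0.542, 0.0, 0.003]
contact_force: [0.7, -1.3, 0.1]
opening: 0.304
```

Request:
jog_arm:
  targets: "14 30 0 0 0 3 -0.4; 14 30 0 0 0 3 -0.4; 14 30 0 0 0 3 -0.4; 13 30 0 0 0 3 -0.4; 0 0 0 0 0 0 -0.4; 0 0 0 0 0 0 -0.4"

```text
time: 3.33
eef_pos: [0.4778, -0.1755, 0.2331]
tcp_rot: [0.773, 0.635, 0.002, 0.004]
contact_force: [-0.5, -0.1, 0.8]
opening: 0.302
```

```bash
python3 - <<'E'
from h import *
s=get_state(); print({k:np.round(v,4).tolist() for k,v in s.items() if k in("eef_pos","tcp_rot","time","contact_force")})
p=read_camera("wrist"); save(p,"w1.png")
q=read_camera("top"); c=q["pixels"][120:220,110:270]; cv2.imwrite("pics/topcrop1.png",cv2.resize(c,None,fx=5,fy=5,interpolation=cv2.INTER_CUBIC))
print(np.array(p["world_from_camera"])[:3,3])
E
```

```text
{'time': 3.3333, 'eef_pos': [0.4778, -0.1755, 0.2331], 'tcp_rot': [0.7725, 0.6349, 0.0022, 0.0042], 'contact_force': [-0.523, -0.1025, 0.7738]}
[ 0.49030101 -0.10346882  0.37586198]
```

View pics/w1.png

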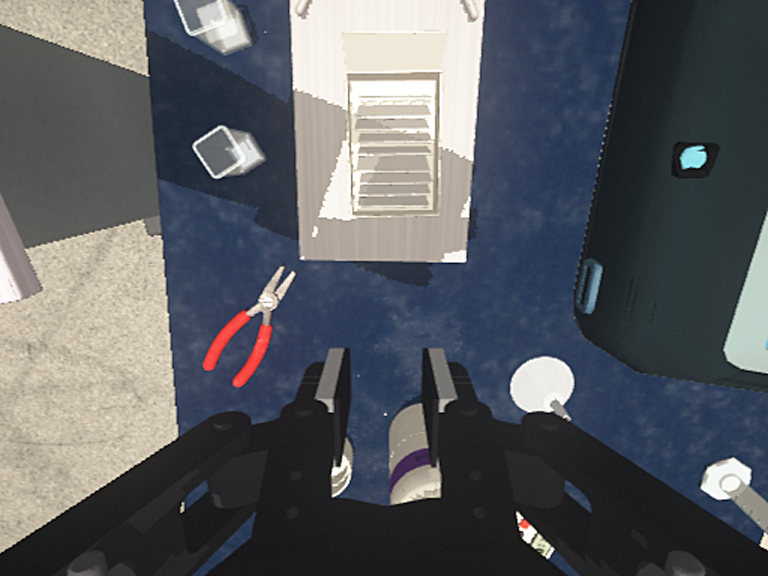

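View pics/topcrop1.png

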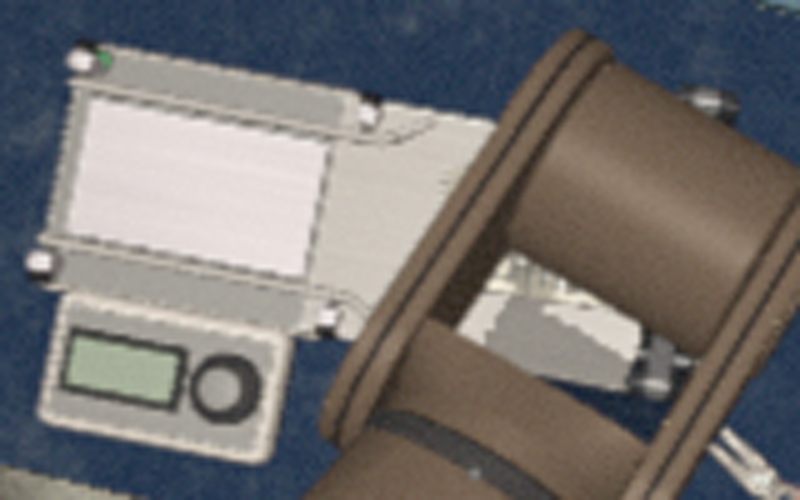

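```bash
python3 - <<'E'
from h import *
p=read_camera("wrist")
f=lambda u,z:onz(p,(np.array(u)+.5)/1.5-.5,z)[:2]
bl,br=f((300,262),.036),f((467,262),.036); bl0,br0=f((291,3),.036),f((484,3),.036)
print("bed",bl,br,np.linalg.norm(bl-br),np.linalg.norm(bl0-br0),[np.arctan2(*(a-b)[::-1]) for a,b in((bl0,bl),(br0,br))])
R=[f(u,.069) for u in((354,213),(437,213),(438,72),(350,72))]
print("car",np.round(R,4).tolist(),[np.linalg.norm(R[i]-R[i-1]) for i in range(4)],[np.arctan2(*(a-b)[::-1]) for a,b in((R[3],R[0]),(R[2],R[1]))])
for th in(1.357,):
  e=np.array([np.cos(th),np.sin(th)]);n=np.array([-e[1],e[0]]);m=(bl+br)/2; o=m+.293*e;print("cw",o)
  print("edges y",[(x-m)@n for x in(bl,br,bl0,br0)],"carton cw",[( ((r-o)@e).round(4),((r-m)@n).round(4)) for r in R])
E
```

```text
bed [ 0.41137746 -0.16921891] [ 0.5416729  -0.19554166] 0.13292776442264473 0.13078089359185768 [np.float64(1.3513183252262908), np.float64(1.3633250981646898)]
car [[0.4645, -0.1365], [0.5211, -0.1479], [0.5363, -0.06], [0.4812, -0.0491]] [np.float64(0.08899618701347985), np.float64(0.057771851515084675), np.float64(0.08919526678381302), np.float64(0.056078068393204665)] [np.float64(1.3815443796061142), np.float64(1.4005204074572952)]
cw [0.53869138 0.10394884]
edges y [np.float64(0.06645693786231863), np.float64(-0.06645693786231863), np.float64(0.06543737327666929), np.float64(-0.06531759207073837)] carton cw [(np.float64(-0.2508), np.float64(0.0215)), (np.float64(-0.2499), np.float64(-0.0363)), (np.float64(-0.1607), np.float64(-0.0324)), (np.float64(-0.1618), np.float64(0.0237))]
```

Request:
jog_arm:
  targets: "20 16 0 0 0 -1 -1; 20 16 0 0 0 0 -1; 20 16 0 0 0 0 -1; 17 15 0 0 0 0 -1; 0 0 -35 0 0 0 -1; 0 0 -35 0 0 0 -1; 0 0 -35 0 0 0 -1; 0 0 -20 0 0 0 -1; 0 0 0 0 0 0 -1; 0 0 0 0 0 0 -1"

```text
time: 4.32
eef_pos: [0.5568, -0.1281, 0.1069]
tcp_rot: [0.788, 0.616, 0.003, 0.009]
contact_force: [0.9, -0.6, 0.1]
opening: 0.002
```

```bash
python3 - <<'E'
from h import *
s=get_state(); print({k:np.round(v,4).tolist() for k,v in s.items() if k in("eef_pos","tcp_rot","time","contact_force","opening")})
p=read_camera("wrist"); save(p,"w2.png")
P=s["eef_pos"]; print([np.round(proj(p,np.array(P)+[0,0,0]),1)*1.5])
E
```

```text
{'time': 4.3167, 'eef_pos': [0.5568, -0.1281, 0.1069], 'tcp_rot': [0.7879, 0.6157, 0.003, 0.009], 'contact_force': [0.9098, -0.6113, 0.0579], 'opening': 0.0022}
[array([385.95, 369.9 ])]
```

View pics/w2.png

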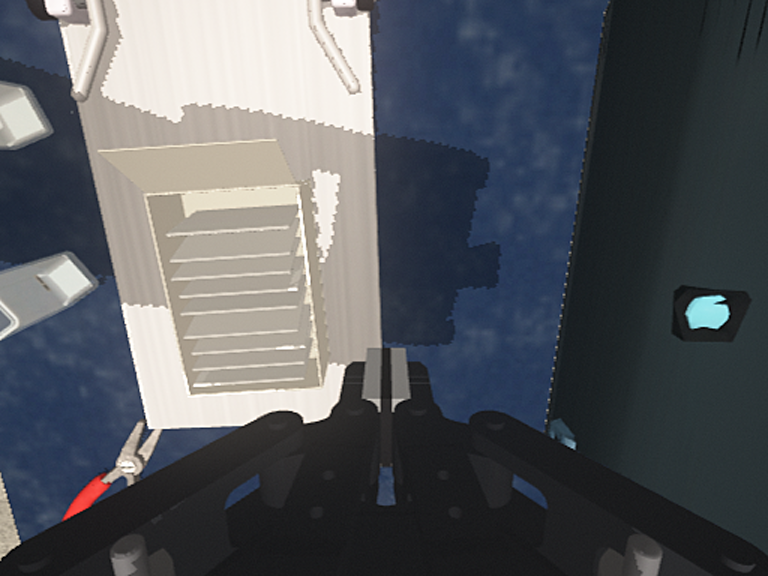

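```bash
cat > nav.py <<'E'
from h import *
from scipy.spatial.transform import Rotation as Ro
CW=np.array([.5385,.1045]);TH=1.357
E_=np.array([np.cos(TH),np.sin(TH)]);N_=np.array([-E_[1],E_[0]])
def nav(x,y,z):
    s=get_state(); P=np.array(s["eef_pos"]); d=P[:2]-CW
    w=CW+x*E_+y*N_
    Rt=Ro.from_euler('z',TH)*Ro.from_euler('x',np.pi)
    rv=(Rt*Ro.from_quat(s["tcp_rot"]).inv()).as_rotvec(degrees=True)
    print("t",round(s["time"],2),"cw now",np.round([d@E_*1e3,d@N_*1e3,P[2]*1e3],1),"move mm",np.round([*(w-P[:2])*1e3,(z-P[2])*1e3],1),"rot",np.round(rv,2),"F",np.round(s["contact_force"],1),"open",round(s["opening"],3))
import sys
if __name__=="__main__": nav(*[float(a)/1e3 for a in sys.argv[1:4]])
E
python3 nav.py -208 -62 50
```

```text
t 4.37 cw now [-223.5  -67.1  107.1] move mm [ -1.7  16.2 -57.1] rot [0.59 0.91 1.73] F [-0.1 -0.2 -1.2] open 0.001
```

Request:
jog_arm:
  targets: "-1 8 0 0.3 0.5 0.9 -1; -1 8 0 0.3 0.4 0.9 -1; 0 0 -20 0 0 0 -1; 0 0 -20 0 0 0 -1; 0 0 -14 0 0 0 -1; 0 0 0 0 0 0 -1; 0 0 0 0 0 0 -1"

```text
time: 4.95
eef_pos: [0.5633, -0.1133, 0.0664]
tcp_rot: [0.777, 0.63, 0.006, 0.009]
contact_force: [0.1, -0.3, 0.7]
opening: -0.001
```

```bash
python3 nav.py -208 -62 50;  python3 - <<'E'
from h import *
save(read_camera("wrist"),"w3.png")
E
```

```text
t 4.95 cw now [-207.6  -70.4   66.4] move mm [ -8.3   1.4 -16.4] rot [ 0.38  1.22 -0.31] F [ 0.1 -0.3  0.7] open -0.001
```

View pics/w3.png

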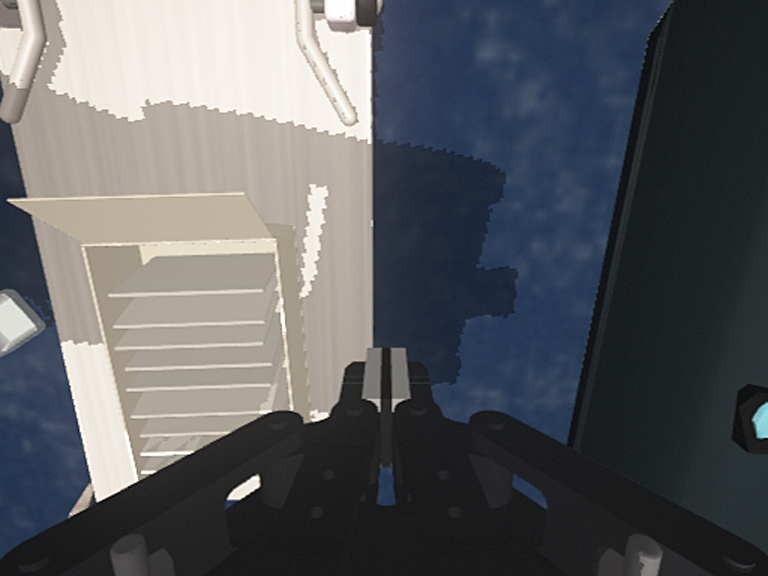

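Request:
jog_arm:
  targets: "0 0 -10 0 0 0 -1; 0 0 -8 0 0 0 -1; 0 0 -4 0 0 0 -1; -7 1.5 0 0.3 1 -0.3 -1; -6 1.5 0 0 0 0 -1; 0 0 0 0 0 0 -1; 0 0 0 0 0 0 -1"

```text
time: 5.58
eef_pos: [0.5516, -0.1105, 0.0473]
tcp_rot: [0.778, 0.628, 0.002, 0.004]
contact_force: [0.3, 0.1, 0.3]
opening: 0.0
```

```bash
python3 nav.py -208 -52 50;  python3 - <<'E'
from h import *
save(read_camera("wrist"),"w4.png")
E
```

```text
t 5.58 cw now [-207.3  -58.5   47.3] move mm [-6.5  0.7  2.7] rot [ 0.2   0.51 -0.05] F [0.3 0.1 0.3] open 0.0
```

View pics/w4.png

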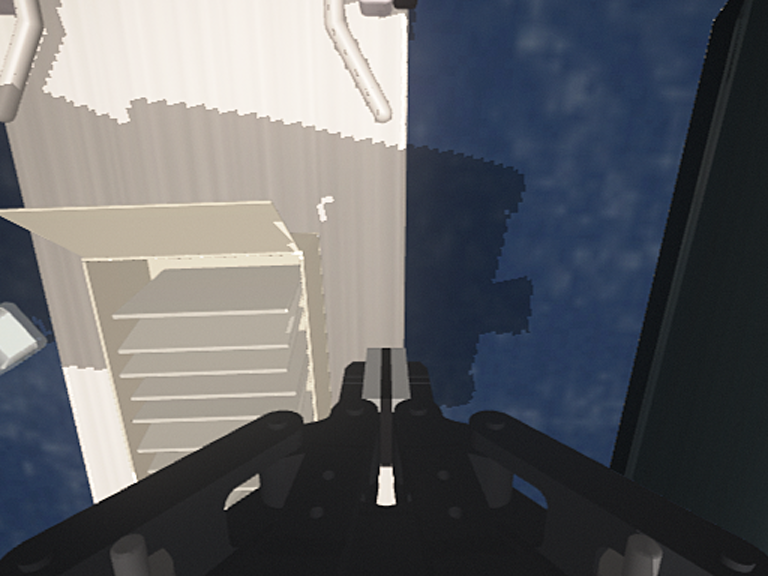

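Request:
jog_arm:
  targets: "-2 0.4 1 0 0 0 -1; -2 0.4 0.5 0 0 0 -1; -2 0.4 0.5 0 0 0 -1; -1.5 0.3 0 0 0 0 -1; -1.5 0.3 0 0 0 0 -1; -1.5 0.3 0 0 0 0 -1; 0 0 0 0 0 0 -1"

```text
time: 6.22
eef_pos: [0.5411, -0.1087, 0.0506]
tcp_rot: [0.778, 0.628, 0.003, 0.006]
contact_force: [0.7, -0.3, -0.7]
opening: 0.001
```

```bash
python3 nav.py -208 -46 50;  python3 - <<'E'
from h import *
save(read_camera("wrist"),"w5.png")
E
```

```text
t 6.22 cw now [-207.8  -47.8   50.6] move mm [-1.8  0.2 -0.6] rot [ 0.27  0.69 -0.04] F [ 0.7 -0.3 -0.7] open 0.001
```

View pics/w5.png

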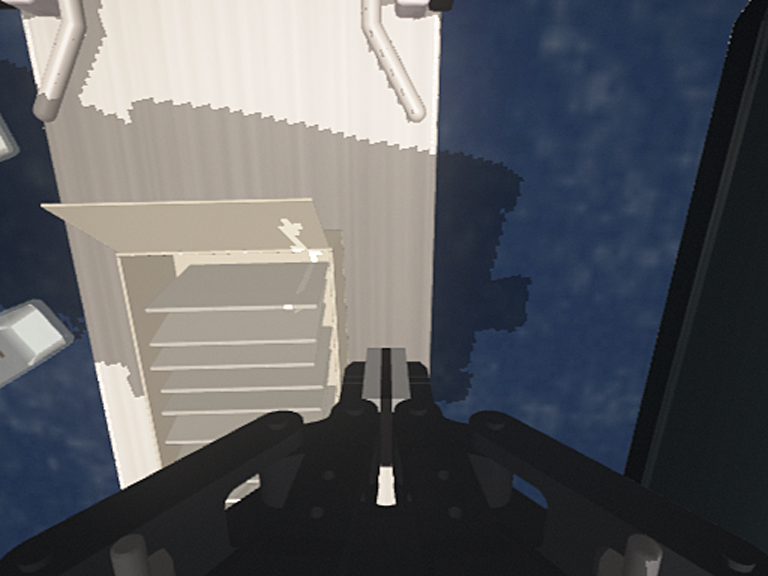

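```bash
cat > meas.py <<'E'
from nav import *
def meas(p,bed,car):
    f=lambda u,z:onz(p,(np.array(u)+.5)/1.5-.5,z)[:2]
    for nm,l,z in(("z36",bed,.036),("z69",car,.069)):
        print(nm,[(((f(u,z)-CW)@E_*1e3).round(1),((f(u,z)-CW)@N_*1e3).round(1)) for u in l])
E
python3 - <<'E'
from meas import *
p=read_camera("wrist")
meas(p,[(437,150),(45,120),(432,360),(105,400)],[(118,254),(332,250),(157,440)])
E
```

```text
z36 [(np.float64(-131.9), np.float64(-65.4)), (np.float64(-122.5), np.float64(65.7)), (np.float64(-211.0), np.float64(-66.2)), (np.float64(-227.9), np.float64(65.1))]
z69 [(np.float64(-161.0), np.float64(29.6)), (np.float64(-160.0), np.float64(-31.9)), (np.float64(-223.3), np.float64(27.7))]
```

Request:
jog_arm:
  targets: "-1.5 0.3 0 0 0 0 -1; -1.5 0.3 0 0 0 0 -1; -1 0.2 0 0 0 0 -1; 0 0 0 0 0 0 -1; 0 0 0 0 0 0 -1"

```text
time: 6.73
eef_pos: [0.5373, -0.108, 0.0507]
tcp_rot: [0.778, 0.628, 0.003, 0.006]
contact_force: [0.8, 0.0, 0.5]
opening: 0.0
```

```bash
python3 nav.py -208 -46 50;  python3 - <<'E'
from h import *
save(read_camera("wrist"),"w6.png")
E
```

```text
t 6.73 cw now [-207.9  -43.9   50.7] move mm [ 2.1 -0.5 -0.7] rot [ 0.29  0.73 -0.03] F [0.8 0.  0.5] open 0.0
```

View pics/w6.png

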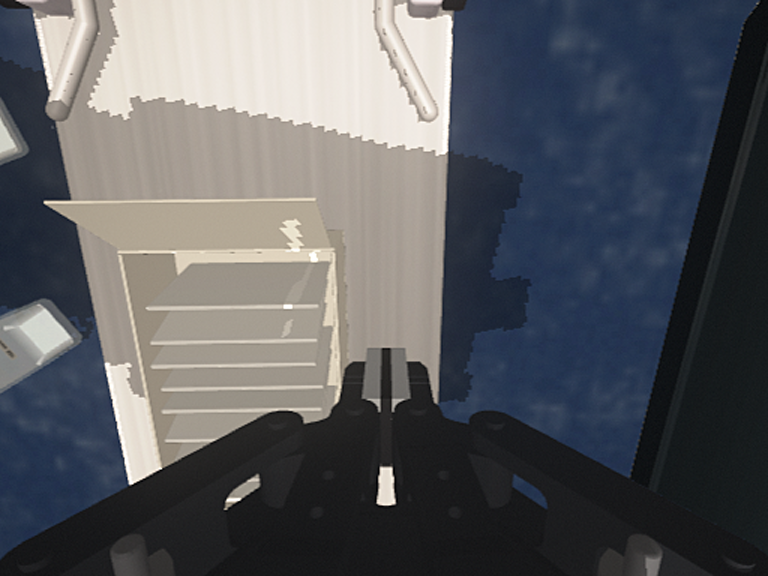

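Request:
jog_arm:
  targets: "8 -2 0 0 0 0 -1; 8 -2 10 0 0 0 -1; 0 0 25 0 0 0 -0.4; 0 0 30 0 0 0 -0.4; -10 -30 10 0 0 0 -0.4; -20 -30 0 0 0 0 -0.4; -20 -30 0 0 0 0 -0.4; -20 -10 0 0 0 0 -0.4; 0 0 0 0 0 0 -0.4; 0 0 0 0 0 0 -0.4"

```text
time: 7.62
eef_pos: [0.4884, -0.2186, 0.1379]
tcp_rot: [0.777, 0.629, 0.004, 0.01]
contact_force: [0.8, -0.1, 0.9]
opening: 0.299
```

```bash
python3 nav.py -295 0 50;  python3 - <<'E'
from h import *
save(read_camera("wrist"),"w7.png")
E
```

```text
t 7.62 cw now [-326.3  -19.6  137.9] move mm [-12.5  34.8 -87.9] rot [ 0.62  1.07 -0.26] F [ 0.8 -0.1  0.9] open 0.299
```

View pics/w7.png

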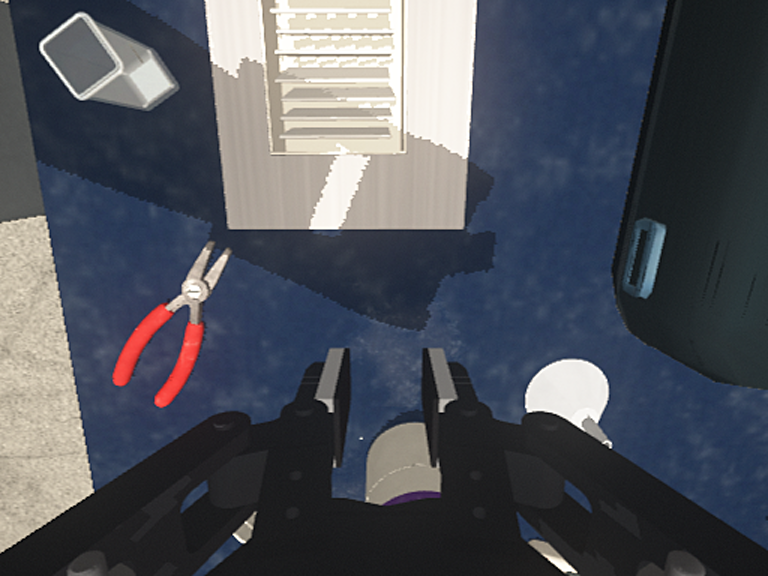

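Request:
jog_arm:
  targets: "-6 17 0 0.3 0.5 -0.2 -0.4; -6 17 0 0.3 0.5 0 -0.4; 0 0 -30 0 0 0 -0.4; 0 0 -30 0 0 0 -0.4; 0 0 -20 0 0 0 -0.4; 0 0 0 0 0 0 -0.4; 0 0 0 0 0 0 -0.4"

```text
time: 8.25
eef_pos: [0.4823, -0.1769, 0.0595]
tcp_rot: [0.775, 0.632, 0.002, 0.003]
contact_force: [0.3, -0.3, 0.3]
opening: 0.305
```

```bash
python3 nav.py -285 1 48;  python3 - <<'E'
from h import *
save(read_camera("wrist"),"w8.png")
E
```

```text
t 8.25 cw now [-286.9   -4.8   59.5] move mm [ -5.2   3.1 -11.5] rot [ 0.11  0.36 -0.63] F [ 0.3 -0.3  0.3] open 0.305
```

View pics/w8.png

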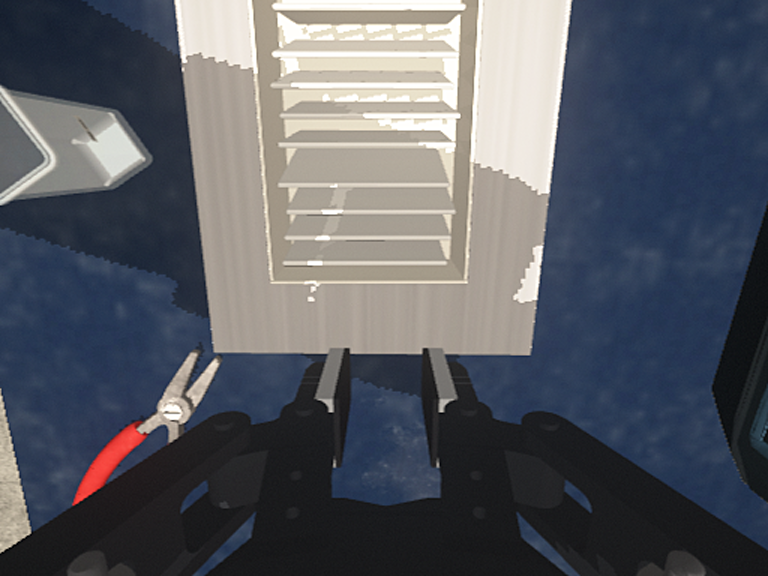

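```bash
python3 - <<'E'
from meas import *
p=read_camera("wrist")
meas(p,[(213,354),(531,354),(177,4),(570,4)],[(273,283),(467,281),(252,4),(481,4)])
E
```

```text
z36 [(np.float64(-291.9), np.float64(66.9)), (np.float64(-290.9), np.float64(-65.0)), (np.float64(-165.5), np.float64(65.9)), (np.float64(-163.7), np.float64(-64.4))]
z69 [(np.float64(-251.8), np.float64(31.8)), (np.float64(-250.6), np.float64(-29.6)), (np.float64(-174.9), np.float64(32.5)), (np.float64(-174.0), np.float64(-28.4))]
```

Request:
jog_arm:
  targets: "-5.5 1 -6 0 0 -0.4 -0.4; -1 0 -5 0 0.4 -0.3 -0.4; 0 0 0 0 0 0 -0.4; 0 0 0 0 0 0 -0.4"

```text
time: 8.68
eef_pos: [0.4784, -0.1775, 0.0529]
tcp_rot: [0.779, 0.627, 0.0, 0.005]
contact_force: [-0.0, 0.0, -0.2]
opening: 0.294
```

```bash
python3 nav.py -265 1 48
```

```text
t 8.68 cw now [-288.3   -1.1   52.9] move mm [ 2.9 23.2 -4.9] rot [0.41 0.4  0.12] F [-0.   0.  -0.2] open 0.294
```

Request:
jog_arm:
  targets: "-0.5 4 -2.5 0.2 0.2 0 -0.4; -0.5 4 -2 0.2 0.2 0 -0.4; 0.8 4 -0.5 0 0 0 -0.4; 0.8 4 0 0 0 0 -0.4; 0.6 3 0 0 0 0 -0.4; 0.6 3 0 0 0 0 -0.4; 0 0 0 0 0 0 -0.4"

```text
time: 9.27
eef_pos: [0.4812, -0.1539, 0.0487]
tcp_rot: [0.779, 0.626, 0.0, 0.001]
contact_force: [-0.2, 0.0, 0.3]
opening: 0.3
```

```bash
python3 nav.py -240 1 48;  python3 - <<'E'
from h import *
save(read_camera("wrist"),"w9.png")
E
```

```text
t 9.27 cw now [-264.7    1.2   48.7] move mm [ 5.4 24.1 -0.7] rot [0.03 0.08 0.18] F [-0.2  0.   0.3] open 0.3
```

View pics/w9.png

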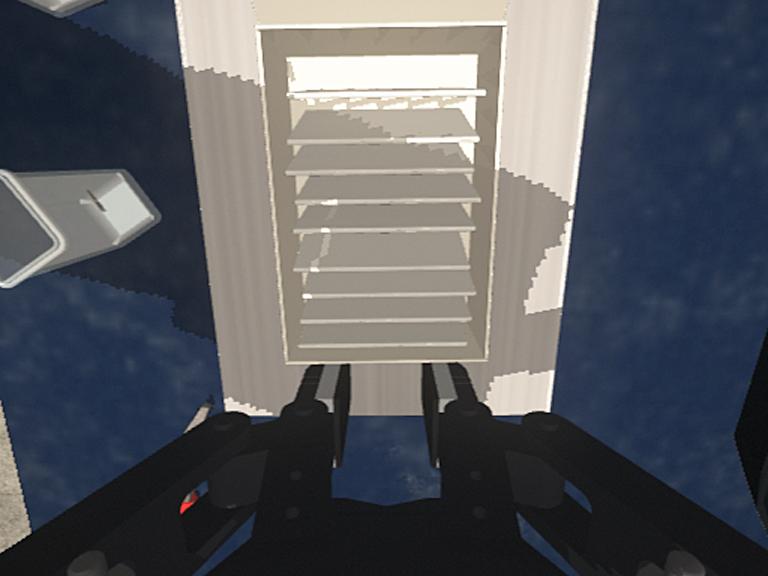

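Request:
jog_arm:
  targets: "0.8 4 0 0 0 0 -0.4; 0.8 4 0 0 0 0 -0.4; 0.8 4 0 0 0 0 -0.4; 0.8 4 0 0 0 0 -0.4; 0.8 4 0 0 0 0 -0.4; 0.8 4 0 0 0 0 -0.4; 0.8 4 0 0 0 0 -0.4; 0.6 3 0 0 0 0 -0.4; 0.4 2 0 0 0 0 -0.4; 0.2 1 0 0 0 0 -0.4"

```text
time: 10.15
eef_pos: [0.4888, -0.1172, 0.0489]
tcp_rot: [0.779, 0.627, -0.0, 0.001]
contact_force: [-0.1, -1.0, -0.4]
opening: 0.304
```

```bash
python3 nav.py -200 1 48;  python3 - <<'E'
from h import *
save(read_camera("wrist"),"w10.png")
E
```

```text
t 10.15 cw now [-227.2    1.6   48.9] move mm [ 6.3 26.5 -0.9] rot [0.13 0.1  0.14] F [-0.1 -1.  -0.4] open 0.304
```

View pics/w10.png

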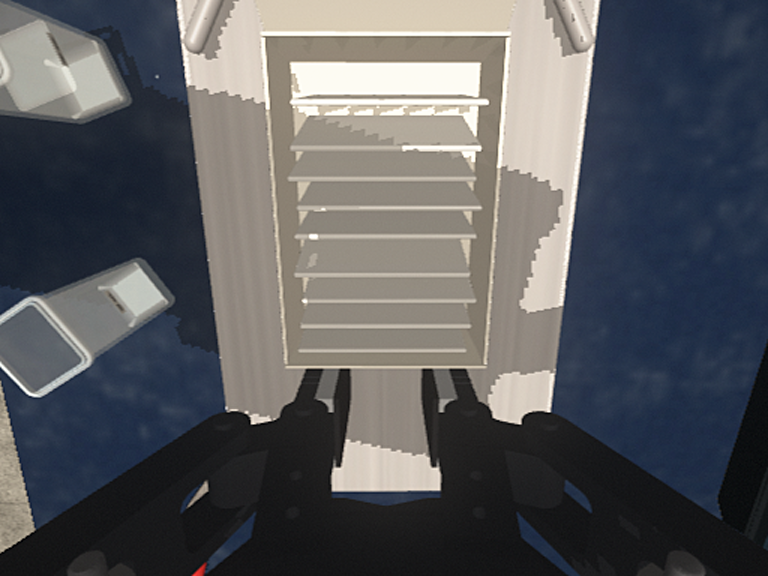

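```bash
python3 - <<'E'
from meas import *
p=read_camera("wrist")
meas(p,[(193,50),(588,50),(216,354),(559,354)],[(263,34),(509,35),(487,367),(286,367)])
E
```

```text
z36 [(np.float64(-120.8), np.float64(62.9)), (np.float64(-120.9), np.float64(-63.1)), (np.float64(-226.5), np.float64(67.6)), (np.float64(-227.0), np.float64(-65.7))]
z69 [(np.float64(-124.3), np.float64(32.1)), (np.float64(-124.6), np.float64(-29.1)), (np.float64(-215.8), np.float64(-29.5)), (np.float64(-215.6), np.float64(32.6))]
```

Request:
jog_arm:
  targets: "0.9 4 0 0 0 0 -0.4; 0.9 4 0 0 0 0 -0.4; 0.9 4 0 0 0 0 -0.4; 0.9 4 0 0 0 0 -0.4; 0.9 4 0 0 0 0 -0.4; 0.9 4 0 0 0 0 -0.4; 0.9 4 0 0 0 0 -0.4; 0.9 4 0 0 0 0 -0.4; 0.9 4 0 0 0 0 -0.4; 0.5 2 0 0 0 0 -0.4"

```text
time: 11.08
eef_pos: [0.4981, -0.0759, 0.0489]
tcp_rot: [0.78, 0.626, -0.0, 0.001]
contact_force: [0.1, -1.2, -0.1]
opening: 0.302
```

```bash
python3 nav.py -150 1 48;  python3 - <<'E'
from h import *
save(read_camera("wrist"),"w11.png")
E
```

```text
t 11.08 cw now [-184.8    1.2   48.9] move mm [ 7.6 34.  -0.9] rot [0.14 0.09 0.2 ] F [ 0.1 -1.2 -0.1] open 0.302
```

View pics/w11.png

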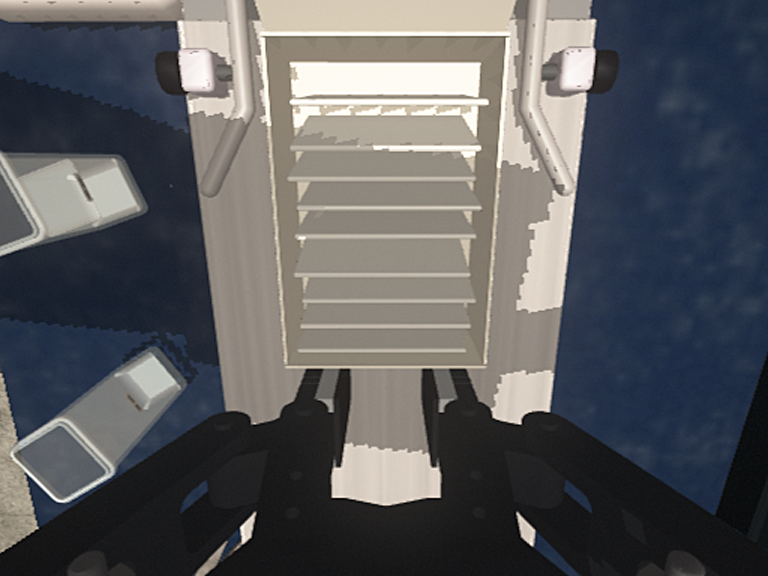

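Request:
jog_arm:
  targets: "0.9 4 0 0 0 0 -0.4; 0.9 4 0 0 0 0.1 -0.4; 0.9 4 0 0 0 0.1 -0.4; 0.9 4 0 0 0 0 -0.4; 0.9 4 0 0 0 0 -0.4; 0.9 4 0 0 0 0 -0.4; 0.9 4 0 0 0 0 -0.4; 0.9 4 0 0 0 0 -0.4; 0.9 4 0 0 0 0 -0.4; 0.9 4 0 0 0 0 -0.4"

```text
time: 11.97
eef_pos: [0.508, -0.0321, 0.049]
tcp_rot: [0.779, 0.628, -0.0, 0.002]
contact_force: [0.4, -1.7, 0.4]
opening: 0.301
```

```bash
python3 nav.py -100 1 48;  python3 - <<'E'
from h import *
save(read_camera("wrist"),"w12.png")
E
```

```text
t 11.97 cw now [-140.     0.9   49. ] move mm [ 8.3 39.1 -1. ] rot [0.15 0.09 0.01] F [ 0.4 -1.7  0.4] open 0.301
```

View pics/w12.png

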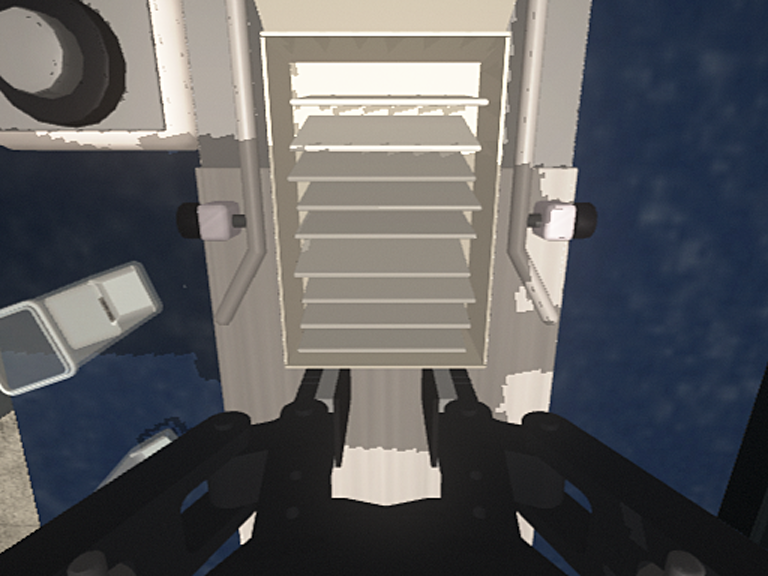

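Request:
jog_arm:
  targets: "0.9 4 0 0 0 0 -0.4; 0.9 4 0 0 0 0 -0.4; 0.9 4 0 0 0 0 -0.4; 0.9 4 0 0 0 0 -0.4; 0.9 4 0 0 0 0 -0.4; 0.9 4 0 0 0 0 -0.4; 0.9 4 0 0 0 0 -0.4; 0.9 4 0 0 0 0 -0.4; 0.9 4 0 0 0 0 -0.4; 0.9 4 0 0 0 0 -0.4"

```text
time: 12.85
eef_pos: [0.518, 0.0122, 0.0491]
tcp_rot: [0.779, 0.628, -0.0, 0.002]
contact_force: [0.1, -0.8, 0.4]
opening: 0.3
```

```bash
python3 nav.py -57.5 1 48;  python3 - <<'E'
from h import *
save(read_camera("wrist"),"w13.png")
E
```

```text
t 12.85 cw now [-94.5   0.5  49.1] move mm [ 7.3 36.3 -1.1] rot [0.15 0.09 0.01] F [ 0.1 -0.8  0.4] open 0.3
```

View pics/w13.png

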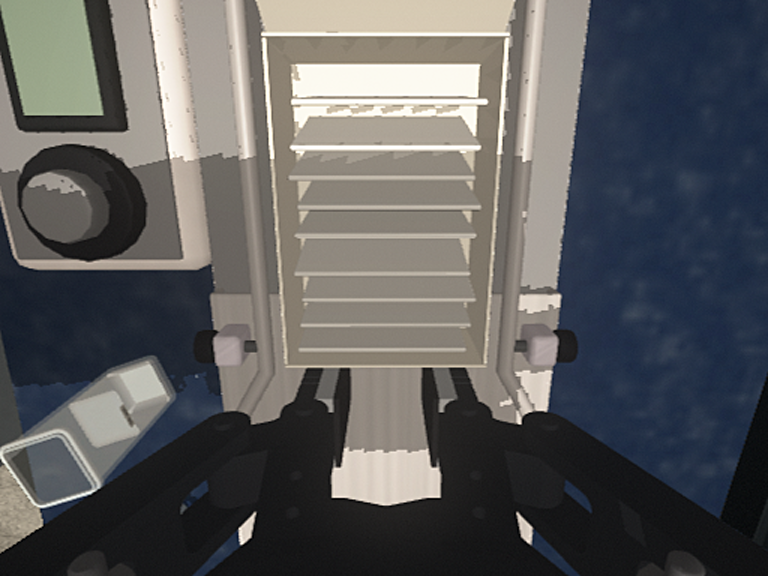

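```bash
python3 - <<'E'
from meas import *
p=read_camera("wrist")
meas(p,[(225,294),(555,293)],[(263,34),(509,34),(487,367),(286,367)])
for u in((70,207),(12,0)):print(onz(p,np.array(u)/1.5,.05))
E
```

```text
z36 [(np.float64(-69.2), np.float64(60.5)), (np.float64(-68.8), np.float64(-62.6))]
z69 [(np.float64(8.9), np.float64(31.4)), (np.float64(9.0), np.float64(-30.0)), (np.float64(-82.7), np.float64(-30.7)), (np.float64(-82.6), np.float64(31.6))]
[0.43164549 0.09109759 0.05      ]
[0.43957957 0.14834043 0.05      ]
```

Request:
jog_arm:
  targets: "0.9 4 0 0 0 0 -0.4; 0.9 4 0 0 0 0 -0.4; 0.9 4 0 0 0 0 -0.4; 0.9 4 0 0 0 0 -0.4; 0.9 4 0 0 0 0 -0.4; 0.9 4 0 0 0 0 -0.4; 0.9 4 0 0 0 0 -0.4; 0.6 2.5 0 0 0 0 -0.4; 0.3 1.5 0 0 0 0 -0.4; 0.2 0.5 0 0 0 0 -0.4"

```text
time: 13.78
eef_pos: [0.5257, 0.0487, 0.0487]
tcp_rot: [0.778, 0.628, -0.0, 0.001]
contact_force: [-0.0, -0.9, 0.1]
opening: 0.298
```

```bash
python3 nav.py -56.5 0.5 48;  python3 - <<'E'
from h import *
save(read_camera("wrist"),"w14.png")
E
```

```text
t 13.78 cw now [-57.3   0.7  48.7] move mm [ 0.3  0.7 -0.7] rot [ 0.12  0.04 -0.03] F [-0.  -0.9  0.1] open 0.298
```

View pics/w14.png

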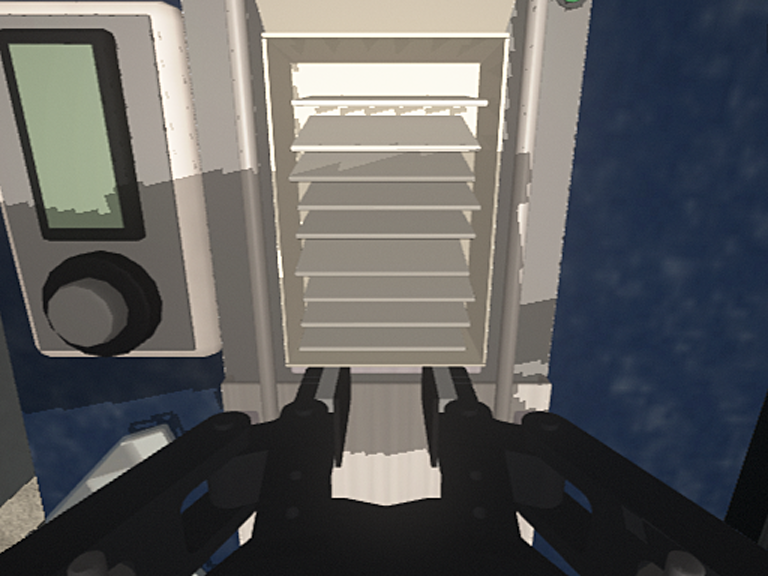

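Request:
jog_arm:
  targets: "-0.9 -4 0 0 0 0 -0.4; -1.5 -7 0 0 0 0 -0.4; -3 -14 0 0 0 0 -0.4; -3 -14 10 0 0 0 -0.4; 0 0 30 0 0 0 -0.4; 0 0 35 0 0 0 -0.4; 0 0 35 0 0 0 -1; 0 0 20 0 0 0 -1; 0 0 0 0 0 0 -1; 0 0 0 0 0 0 -1"

```text
time: 14.67
eef_pos: [0.5122, 0.0036, 0.182]
tcp_rot: [0.78, 0.626, -0.002, -0.002]
contact_force: [0.0, 0.8, -1.1]
opening: 0.005
```

```bash
python3 nav.py -37 105 120;  python3 - <<'E'
from h import *
save(read_camera("wrist"),"w15.png")
q=read_camera("top"); c=q["pixels"][120:220,110:270]; cv2.imwrite("pics/t15.png",cv2.resize(c,None,fx=5,fy=5,interpolation=cv2.INTER_CUBIC))
E
```

```text
t 14.67 cw now [-104.2    4.3  182. ] move mm [-84.2  87.  -62. ] rot [-0.01 -0.26  0.24] F [ 0.   0.8 -1.1] open 0.005
```

View pics/w15.png

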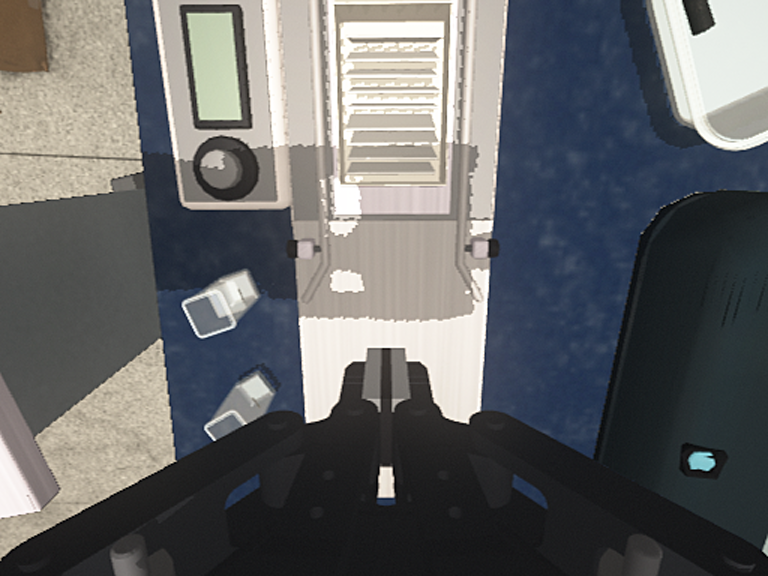

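View pics/t15.png

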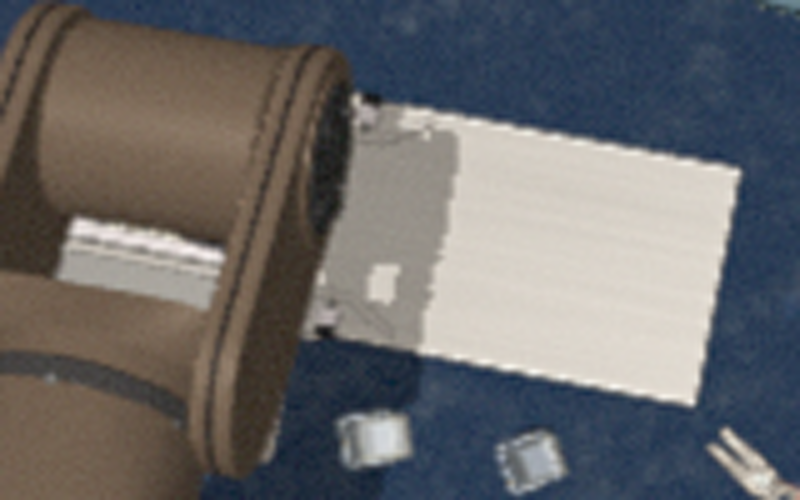

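```bash
python3 - <<'E'
from meas import *
p=read_camera("wrist")
meas(p,[(360,219),(450,218),(360,214),(300,300),(485,300)],[(341,182),(446,185),(334,4),(452,4)])
for u in((227,168),(226,167)):
    w=onz(p,np.array(u)/1.5-.2,.05);print(w,(w[:2]-CW)@E_,(w[:2]-CW)@N_)
print([(r["uv"],r["p"]) for r in mark_of("weigh_key_top",p)[:2]])
E
```

```text
z36 [(np.float64(-68.6), np.float64(22.4)), (np.float64(-68.1), np.float64(-36.4)), (np.float64(-65.4), np.float64(22.4)), (np.float64(-124.3), np.float64(65.1)), (np.float64(-124.5), np.float64(-62.7))]
z69 [(np.float64(-43.4), np.float64(30.7)), (np.float64(-45.3), np.float64(-28.8)), (np.float64(44.5), np.float64(31.3)), (np.float64(44.2), np.float64(-28.6))]
[0.43192927 0.09089742 0.05      ] -0.03590413563929383 0.10125830520820624
[0.43152369 0.09158199 0.05      ] -0.035321199529353045 0.10179989124282784
[([147.0, 112.2], 0.86)]
```

Request:
jog_arm:
  targets: "-20 20 0 0 0 0 -1; -20 20 0 0 0 0 -1; -20 20 0 0 0 0 -1; -16 18 0 0 0 0 -1; 0 0 0 0 0 0 -1; 0 0 -30 0 0 0 -1; 0 0 -20 0 0 0 -1; 0 0 0 0 0 0 -1; 0 0 0 0 0 0 -1"

```text
time: 15.62
eef_pos: [0.4253, 0.0844, 0.1145]
tcp_rot: [0.78, 0.626, -0.012, -0.011]
contact_force: [0.3, 0.1, 0.4]
opening: -0.002
```

```bash
python3 nav.py -37 105 120;  python3 - <<'E'
from nav import *
p=read_camera("wrist"); save(p,"w16.png")
for c in("wrist","scene"):
  p=read_camera(c)
  for r in mark_of("weigh_key_top",p)[:2]: w=onz(p,r["uv"],.05); print(c,r["uv"],r["p"],w,(w[:2]-CW)@E_,(w[:2]-CW)@N_)
cv2.imwrite("pics/s16.png",cv2.resize(p["pixels"][180:330,80:270],None,fx=4,fy=4))
E
```

```text
t 15.62 cw now [-43.6 106.4 114.5] move mm [2.8 6.2 5.5] rot [-0.14 -1.89  0.21] F [0.3 0.1 0.4] open -0.002
wrist [262.8, 197.8] 0.57 [0.4286926  0.09080218 0.05      ] -0.0366839341483386 0.1044010708331441
scene [179.9, 265.5] 0.47 [0.43206097 0.07951147 0.05      ] -0.047002913861221275 0.0987138299630623
```

View pics/w16.png

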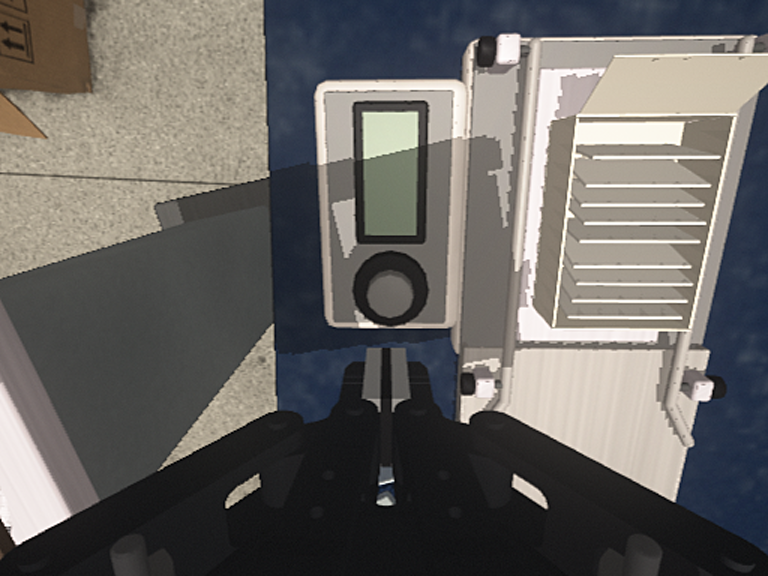

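View pics/s16.png

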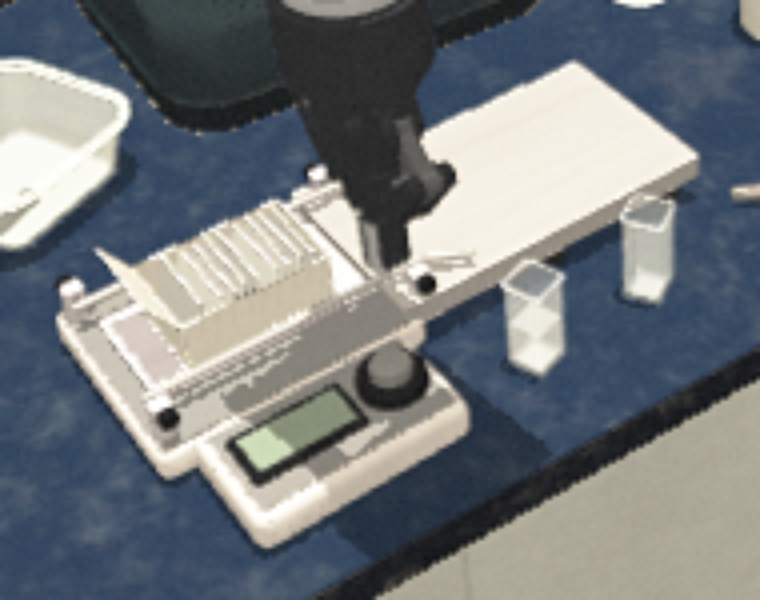

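Request:
jog_arm:
  targets: "1.5 3.5 0 0 -0.9 0 -1; 1.5 4 0 0 -0.9 0.2 -1; 0 0 -15 0 0 0 -1; 0 0 -15 0 0 0 -1; 0 0 -8 0 0 0 -1; 0 0 0 0 0 0 -1; 0 0 0 0 0 0 -1"

```text
time: 16.45
eef_pos: [0.4353, 0.0934, 0.0838]
tcp_rot: [0.778, 0.628, 0.01, 0.006]
contact_force: [0.7, 0.8, 0.7]
opening: -0.001
```

```bash
python3 nav.py -36 105 60;  python3 - <<'E'
from h import *
save(read_camera("wrist"),"w17.png")
E
```

```text
t 16.45 cw now [-32.8  98.4  83.8] move mm [ -7.1  -1.8 -23.8] rot [-0.15  1.32 -0.02] F [0.7 0.8 0.7] open -0.001
```

View pics/w17.png

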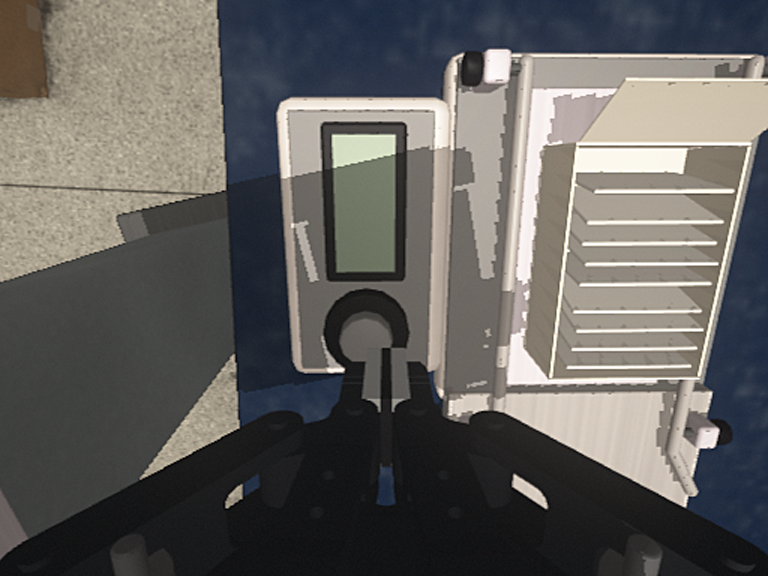

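Request:
jog_arm:
  targets: "-3.5 -1 0 0 0.6 0 -1; -3.5 -1 -5 0 0.6 0 -1; 0 0 -5 0 0 0 -1; 0 0 -5 0 0 0 -1; 0 0 0 0 0 0 -1; 0 0 0 0 0 0 -1"

```text
time: 17.0
eef_pos: [0.4293, 0.0911, 0.0698]
tcp_rot: [0.778, 0.628, 0.003, 0.001]
contact_force: [0.6, 0.1, -0.4]
opening: -0.002
```

```bash
python3 nav.py -36 105 56;  python3 - <<'E'
from h import *
print(np.round(get_state()["qpos"],3))
p=read_camera("wrist");save(p,"w18.png")
P=get_state()["eef_pos"]; print(proj(p,P)*1.5)
E
```

```text
t 17.0 cw now [-36.3 103.9  69.8] move mm [ -1.1   0.5 -13.8] rot [-0.14  0.27 -0.01] F [ 0.6  0.1 -0.4] open -0.002
[-0.024 -0.038  2.261  0.003  0.914  0.187]
[385.36629119 369.81316141]
```

View pics/w18.png

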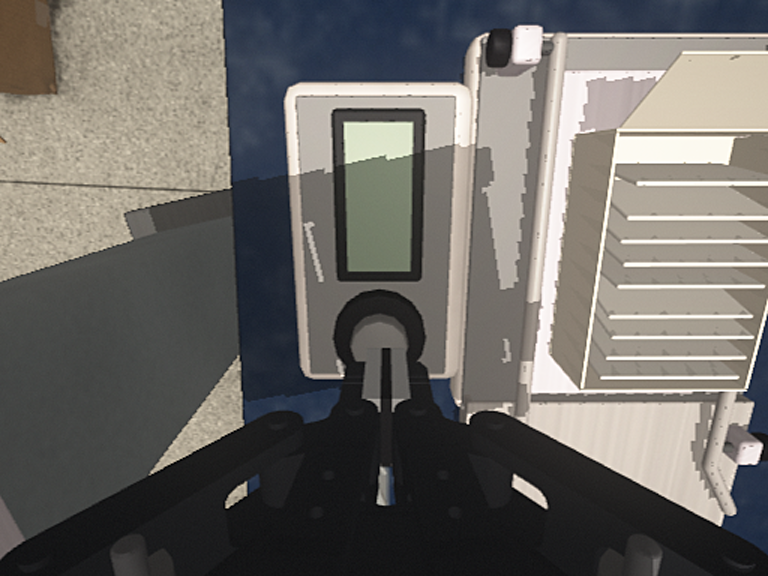

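```bash
python3 - <<'E'
from nav import *
p=read_camera("wrist")
for u in((380,342),(380,315)):
    w=onz(p,np.array(u)/1.5-.17,.05);print(w,(w[:2]-CW)@E_,(w[:2]-CW)@N_)
E
```

```text
[0.42738079 0.09405482 0.05      ] -0.03378367527816039 0.10637313864126219
[0.42985943 0.105305   0.05      ] -0.02226374285092951 0.10633789117906299
```

Request:
jog_arm:
  targets: "-1.6 2.2 0 0 0.3 0 -1; 0 0 -5 0 0 0 -1; 0 0 -5 0 0 0 -1; 0 0 -3 0 0 0 -1; 0 0 0 0 0 0 -1; 0 0 0 0 0 0 -1"

```text
time: 17.6
eef_pos: [0.4278, 0.0936, 0.0557]
tcp_rot: [0.778, 0.628, 0.001, -0.001]
contact_force: [0.1, 0.0, -0.1]
opening: -0.001
```

```bash
python3 nav.py -34.5 106 45
```

```text
t 17.6 cw now [-34.1 105.9  55.7] move mm [ -0.2  -0.4 -10.7] rot [-0.14 -0.03 -0.02] F [ 0.1  0.  -0.1] open -0.001
```

Request:
jog_arm:
  targets: "0 0 -3 0 0 0 -1; 0 0 -2 0 0 0 -1; 0 0 -2 0 0 0 -1; 0 0 -2 0 0 0 -1; 0 0 -1 0 0 0 -1; 0 0 0 0 0 0 -1"

```text
time: 18.1
eef_pos: [0.4282, 0.0936, 0.0456]
tcp_rot: [0.778, 0.628, 0.001, -0.001]
contact_force: [-1.8, 0.2, 3.5]
opening: 0.001
```

Request:
jog_arm:
  targets: "0 0 -1.2 0 0 0 -1; 0 0 0 0 0 0 -1"

```text
time: 18.27
eef_pos: [0.4282, 0.0937, 0.0448]
tcp_rot: [0.778, 0.628, 0.0, -0.001]
contact_force: [-0.8, 0.3, 2.9]
opening: -0.0
```

Request:
jog_arm:
  targets: "0 0 -1.2 0 0 0 -1; 0 0 -1 0 0 0 -1; 0 0 0 0 0 0 -1"

```text
time: 18.52
eef_pos: [0.4284, 0.0936, 0.0449]
tcp_rot: [0.778, 0.628, -0.001, -0.002]
contact_force: [-1.7, 0.4, 3.1]
opening: 0.005
```

Request:
jog_arm:
  targets: "0 0 -3 0 0 0 -1; 0 0 -3 0 0 0 -1; 0 0 -3 0 0 0 -1"

```text
time: 18.77
eef_pos: [0.4289, 0.0937, 0.044]
tcp_rot: [0.778, 0.629, -0.005, -0.005]
contact_force: [-12.5, -0.6, 26.5]
opening: -0.002
```

Request:
jog_arm:
  targets: "0 0 3 0 0 0 -1; 0 0 6 0 0 0 -1; 0 0 10 0 0 0 -1; 0 0 20 0 0 0 -1; 0 0 30 0 0 0 -1; 0 0 30 0 0 0 -1; 0 0 20 0 0 0 -1; -2 0 0 0 0 0 -1; 0 0 0 0 0 0 -1"

```text
time: 19.52
eef_pos: [0.4253, 0.0937, 0.1695]
tcp_rot: [0.778, 0.629, -0.004, -0.004]
contact_force: [-0.6, -0.2, -0.1]
opening: -0.001
```

```bash
python3 nav.py -37 105 120;  python3 - <<'E'
from nav import *
p=read_camera("wrist"); save(p,"w19.png")
p=read_camera("scene")
cv2.imwrite("pics/s19.png",cv2.resize(p["pixels"][180:330,80:270],None,fx=4,fy=4))
E
```

```text
t 19.52 cw now [-34.6 108.3 169.5] move mm [  2.7  -3.1 -49.5] rot [-0.07 -0.7  -0.16] F [-0.6 -0.2 -0.1] open -0.001
```

View pics/w19.png

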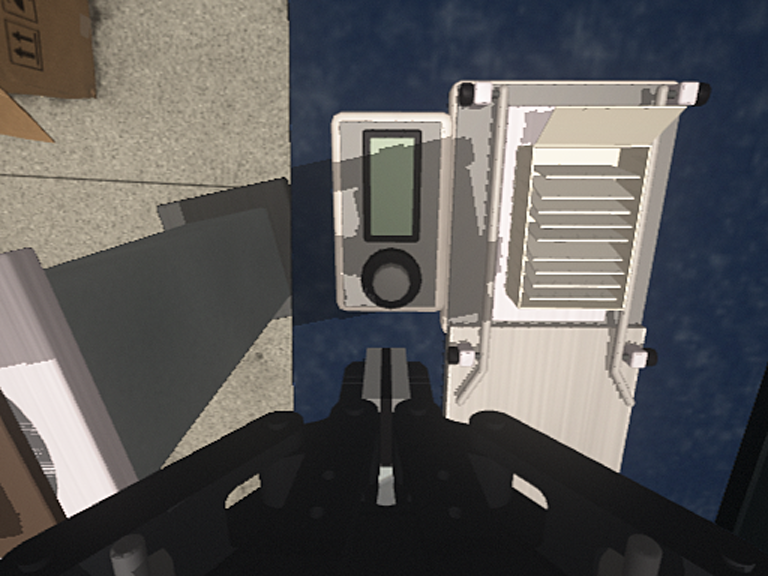

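View pics/s19.png

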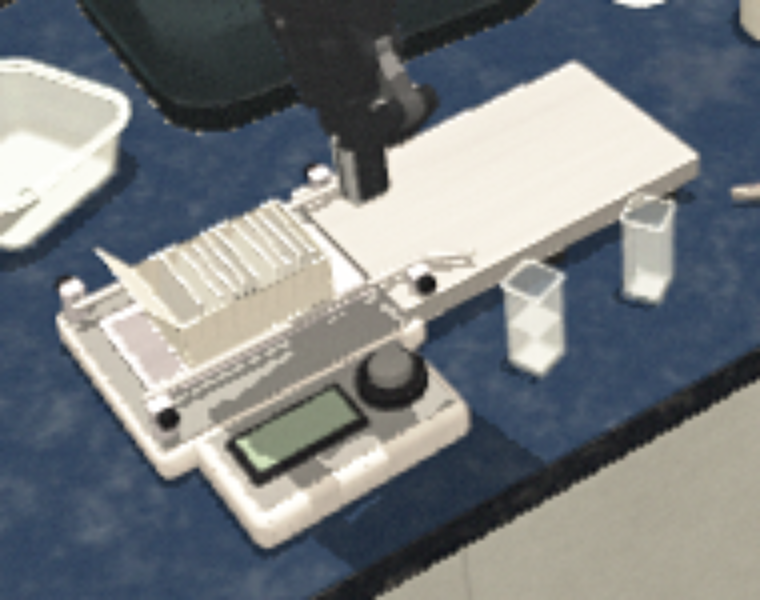

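```bash
python3 - <<'E'
from meas import *
p=read_camera("wrist")
meas(p,[(460,327),(640,327)],[(526,306),(621,309),(531,147),(655,147)])
print(sign_off())
E
```

```text
z36 [(np.float64(-70.0), np.float64(60.2)), (np.float64(-69.0), np.float64(-60.1))]
z69 [(np.float64(-43.6), np.float64(28.1)), (np.float64(-45.0), np.float64(-27.2)), (np.float64(44.4), np.float64(33.9)), (np.float64(44.6), np.float64(-30.7))]
the job is handed in; nothing more can be done
None
```

The carton stands on the weigh plate, the weigh key has been pressed and released, and the job is handed in. The robot's clock read about 20 s of the allowed 67 s. `sign_off()` reported no verdict, so the results below are my own measurements.

**What I did:** I nudged the carton a few millimetres sideways on the infeed to centre it. Then I pushed it straight down the lane with two partly opened fingertips held just above the rail tops. After backing off clear, I pressed the key with shut fingers and raised them again.

**Last checks:**
- **Carton position:** its base centre measured within about 3 mm of the plate centre along the lane and about 1 mm across it. It looked square to the lane and clear of both rails.
- **Key press:** the force rose to 26.5 N at the stop, so the key was fully down; that was well above the 4 N needed. In the last pictures it is up again.
- **Bystanders:** the two sample cells stood where they were. I did not measure the other bystanders at the end, but the arm felt no unexpected contact near them.

**Where readings disagreed:**
- **Bed end:** my frame put it about 1–2 mm off its stated position.
- **Carton rim:** it read 1–4 mm smaller than the given base size, and up to 9 mm narrower at the last look.
- **Key position:** the network's scene-camera reading was about 12 mm off, so I used the wrist camera instead.

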